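# Sweep leftover blind fittings into the parts tray

## Task

Clear the three leftover fittings (two round black tube plugs and one white end cap) off the assembly bench: with the fingertips, gently sweep them along the bench top, through the open front of the blue parts tray and over its sloping lip, so that all three end up fully inside the tray. Only push them: do not pinch, pick up or carry them, and leave the tape roll, screw jar, tape measure and everything else on the bench where it is.

Things in the scene. Friction and masses are not known exactly. Their poses are not given: they have to be found in the camera images.
- tray: blue steel tray screwed to the bench: 180 mm deep (x), 210 wide (y); +x runs from the open front to the back. Origin: centre of its underside, at bench level. Side walls from x = -60 to 90 mm and back wall at x = 90 are 36 mm high, 3 thick. A lip slopes from bench level at x = -90 to 3 mm high at x = -60; behind it the floor is flat, 3 mm above the bench. A flat screwed tab sticks out 28 mm behind
- plug_a: black plastic end plug for a roller-blind tube, standing on its flange: flange 40 mm diameter and 10 mm high, ribbed barrel of 31 mm diameter above it, 26 mm high in all, about 30 g. Origin: centre of its underside. Slides freely when pushed; a leftover to be swept into the tray
- plug_b: black plastic end plug for a roller-blind tube, standing on its flange: flange 40 mm diameter and 10 mm high, ribbed barrel of 31 mm diameter above it, 26 mm high in all, about 30 g. Origin: centre of its underside. Slides freely when pushed; a leftover to be swept into the tray
- end_cap: white plastic end cap of a blind cassette, a rounded block 48 x 34 mm and 18 mm high (long side along its x), about 30 g, lying flat. Origin: centre of its underside. A leftover to be swept into the tray
- tape_roll: roll of brown packing tape lying flat, 84 mm outside diameter, 38 mm high, origin centre of its underside; stays where it is
- screw_jar: small clear screw jar with a red lid, 56 mm diameter, 40 mm high, origin centre of its underside; stays where it is
- tape_measure: yellow tape measure, 66 x 62 mm, 34 mm high, origin centre of its underside; stays where it is
- screwdriver: orange-handled screwdriver lying on the bench along its x, about 200 mm long and up to 26 mm thick, origin under its middle; stays where it is
- motor_box: closed cardboard box, 130 x 190 mm, 60 mm high, origin centre of its underside; stays where it is

How it is judged (in metres and radians):
At the end, for the whole second after the job is handed in: The origins of both plugs and of the end cap lie inside the tray, at least 8 mm behind the top of its sloping lip (x from -52 to 87 mm in the tray's frame, y within 102 mm of its middle), lower than 30 mm above the bench and at rest (slower than 20 mm/s) (x of plug_a in the frame of tray between -0.052 and 0.087 m and y of plug_a in the frame of tray between -0.102 and 0.102 m and height (world z) of each of plug_a, plug_b, end_cap below 0.03 m and linear speed of each of plug_a, plug_b, end_cap below 0.02 m/s and x of plug_b in the frame of tray between -0.052 and 0.087 m and y of plug_b in the frame of tray between -0.102 and 0.102 m and x of end_cap in the frame of tray between -0.052 and 0.087 m and y of end_cap in the frame of tray between -0.102 and 0.102 m); the robot touches nothing.
It fails at once if a plug or the end cap is lifted more than 32 mm off the bench (height (world z) of any of plug_a, plug_b, end_cap above 0.032 m).
It fails at once if a plug or the end cap is pinched or pressed hard (more than 18 N from the fingers) (contact force between the fingers and plug_a above 18 N or contact force between the fingers and plug_b above 18 N or contact force between the fingers and end_cap above 18 N).
It fails at once if another thing on the bench is moved more than 20 mm (distance of any of tape_roll, screw_jar, tape_measure, screwdriver, motor_box from where it was at the start of the episode above 0.02 m).
It fails at once if another thing on the bench is tipped over (angle between any of tape_roll, screw_jar, tape_measure, motor_box's own z axis and vertical above 0.3 rad).
It also fails if it takes over 67 s, if anything falls off the work surface, if the arm or the gripper's body presses on something with over 40 N, if the wrist force passes 120 N, or if a joint passes its speed limit or range.

## Robot

A 6-joint arm with a two-finger parallel gripper is mounted at the origin on the work surface. World frame = base frame: x ahead of the robot, y to its left, z up, the work surface at z = 0. Lengths are in m, angles in degrees, forces in N, time in s.
With the tool pointing down it reaches from about 0.35 to 0.875 m from the base axis. Payload 4.2 kg.
Tool frame: the origin (TCP) lies on the centre line of the jaws, within the pads' length; the fingertips stand 17 mm ahead of it and the grasp point (between the pads) lies 2 mm behind it (tips_ahead is the distance from the TCP to the fingertips, in m); z points along the fingers, x is the direction in which the jaws open and shut, and the axes are right-handed (so a half turn about z gives the same grasp; the last joint's range is limited). The gripper opens to 87 mm and grips with 3 to 60 N. Pads are 19 mm wide; open, the fingers measure 117 mm over their backs; the gripper's body (75 mm by 190 mm) begins 51 mm behind the grasp point.
Start: joints at [-60.699, 22.042, 0.453, 0, -68.411, -14.817], TCP at [0.156, -0.605, 0.24] pointing down, gripper open.
Joint ranges: [-179.83, 179.83], [-69.29, 118.12], [-61.27, 80.66], [-181.25, 117.63], [-171.15, -9.14], [-177.46, 177.46]. Speed limits (degrees/s): [159.86, 159.86, 180, 180, 180, 180].

## Interface

Orientations are given as a 3x3 rotation matrix whose columns are the frame's x, y, z axes.
In Python, from station import sense, capture, camera_info, finish_job, boxes_of, spot_point, tips_ahead gives the robot as it stands. The module is installed in compiled form; this text tells all that it offers.
- The arm moves only by the tool carry_out, never from a script. Its arguments are lists of equal length, an entry for each row: "delta_pos": the shift along the tool's x, y, z scaled (see below), a list of three; "spin": the turn about the tool's z scaled (see below); "gripper": the opening in per cent of the stroke, from 0 (shut) to 100 (fully open). In form: {"delta_pos": [[x, y, z], ...], "spin": [spin, ...], "gripper": [gripper, ...]}. A call has 1 to 12 rows; each row is the pose to reach, as a shift and turn from the pose commanded when the call began, along the tool's axes at that moment; what a row does not reach only later rows make up. The controller multiplies each number of a shift by 0.1 m and each number of a turn by pi/4 rad. A row lasts 1/8 s, in which the tool goes at most 62.5 mm and 10.7 degrees, less where a joint would pass 70% of its speed; a pose out of reach is approached as far as the arm can. A call with a number of a shift or a turn outside -1 to 1 is refused whole. A call with a gripper value outside its range is refused whole. The fingers move at their own pace and stop on an object; the grip force is fixed at half the most. Time passes only in rows, so rows that repeat a pose let the fingers close. It gives the time, the measured TCP pose, the force and the opening at its end, in the units of the state.
- sense(): the state, without advancing time (a new reading comes with each control period).
- capture(name): name is "scene" or "side" or "wrist"; returns the picture (420x560x3 uint8, red, green, blue); there is no depth.
- camera_info(name): a dict with "fov_y" (degrees; the focal length in pixels is half the picture's height over the tangent of half this angle, whatever the lens; pixels are square), "cx", "cy" (the principal point, pixels), "origin" and "rotation" of the camera in the world. Camera axes: x right, y down, z forward; pixel columns grow to the right and rows downward; lengths in m; the calibration is good to about 2 mm. The wrist camera is an equidistant fisheye: a pixel r from the principal point sees the ray r / f radians off the axis. A picture is of the moment at which its call begins: read the wrist's pose just before it. camera_info takes no time and is no camera call; for the wrist camera it gives the pose at the moment of the call.
- finish_job(): hands the job in, once; it reports no verdict.
Trained networks look in the newest picture that a camera, given by its name, has taken for a name from the list of things; names that differ only in an ending like _2 or _b are one class to them, and where a whole thing is asked for, a point or a joint stands for the part that bears it (a point fixed in the world has none). Each returns a list of dicts, best first, with "p" (0 to 1); they miss things now and then, are a little off and sometimes report something else, mostly with a low value. They report only what shows in the picture. A call takes as long as a camera call.
- boxes_of(camera, query): "centre" ([x, y, z] in m, in world coordinates, good to about 4 mm: the middle of the surface that is visible of it).
- spot_point(camera, query): "centre" ([x, y, z] in m, in world coordinates, good to about 4 mm: a listed point, or the origin of a listed thing).
The state is a dict: "time_s": time; "joints": joint angles; "joint_velocities": joint speeds; "effort": joint torques, N m; "tcp_pos": TCP position; "ee_rot": TCP orientation; "wrist_force": force on the tool from outside, world axes, zero at the start; "moment": the same for the moment, N m; "gripper_width": opening from 0.0 (shut) to 1.0 (fully open).
Only numpy, scipy, OpenCV 4.12 (cv2) and the standard library are available. Lean on these libraries where they do the work, as an engineer would, in place of code of your own. Each camera call takes 0.05 s, during which the arm holds its last target. There are 200 camera calls.

## Working session

There is one attempt and no reset: what is moved stays moved. The work goes in short steps, Python scripts to look and compute and a tool call to move; the robot and the scene stay as the last step left them, time stands still between calls to the robot, and variables do not carry over. Pictures are saved under pics/ and viewed, about 8 in all and at most 12, crops included, and the job is handed in when it is done.

Besides the shell and the picture viewer there is one more tool, called after "Call:" as name([rows], argument=value, ...), one row to a line, values as JSON. carry_out: Moves the arm, as the interface text tells. Its arguments: {"type":"object","properties":{"delta_pos":{"type":"array","items":{"type":"array","items":{"type":"number","minimum":-1,"maximum":1}}},"spin":{"type":"array","items":{"type":"number","minimum":-1,"maximum":1}},"gripper":{"type":"array","items":{"type":"number"}}},"required":["delta_pos","spin","gripper"]}

```bash
mkdir -p pics; python3 - <<'E'
from station import *
import cv2,numpy as np
s=sense();print(s['time_s'],s['tcp_pos'],np.round(s['ee_rot'],3).tolist(),s['gripper_width'],tips_ahead)
for c in ['scene','side']:
    im=capture(c);cv2.imwrite(f'pics/{c}0.png',im[:,:,::-1])
    i=camera_info(c);print(c,i)
    for q in ['tray','plug_a','end_cap','tape_roll','screw_jar','tape_measure','screwdriver','motor_box']:
        print(q,[(np.round(d['centre'],3).tolist(),round(d['p'],2)) for d in spot_point(c,q)[:4]])
E
```

```text
0.0 [ 0.15619738 -0.60456268  0.23845174] [[-0.25, 0.968, -0.001], [0.968, 0.25, 0.002], [0.002, -0.0, -1.0]] 1.0007331269291955 0.017
scene {'fov_y': 56.889108000404924, 'cx': 272.7876029061911, 'cy': 214.35056241212692, 'origin': array([0.97709811, 0.27602315, 0.78787958]), 'rotation': array([[-0.6043544 ,  0.65845244, -0.44854893],
       [ 0.79664542,  0.50690291, -0.32924994],
       [ 0.01057533, -0.55631809, -0.83090212]])}
tray [([0.509, 0.308, 0.002], 0.59)]
plug_a [([0.507, 0.023, -0.004], 0.82), ([0.564, -0.309, -0.002], 0.7)]
end_cap [([0.509, 0.023, -0.002], 0.33)]
tape_roll [([0.494, -0.144, 0.004], 0.73), ([0.746, -0.15, -0.001], 0.17)]
screw_jar [([0.647, -0.009, 0.0], 0.71)]
tape_measure [([0.368, 0.034, -0.0], 0.89)]
screwdriver [([0.744, -0.146, -0.001], 0.94), ([0.562, -0.308, -0.001], 0.38)]
motor_box [([0.781, 0.156, -0.002], 0.57)]
side {'fov_y': 57.36597732353977, 'cx': 281.48336833504175, 'cy': 208.1835004339687, 'origin': array([ 0.42194546, -0.62928945,  0.41120183]), 'rotation': array([[ 0.97808917, -0.08316467,  0.19085391],
       [-0.20680472, -0.49356967,  0.84476078],
       [ 0.02394545, -0.86572086, -0.499954  ]])}
tray [([0.512, 0.309, 0.001], 0.67)]
plug_a [([0.509, 0.024, 0.0], 0.78), ([0.568, -0.304, -0.001], 0.62)]
end_cap [([0.492, -0.14, -0.0], 0.39)]
tape_roll [([0.491, -0.143, 0.0], 0.98)]
screw_jar [([0.652, -0.006, 0.003], 0.59)]
tape_measure [([0.378, 0.042, -0.004], 0.59)]
screwdriver [([0.751, -0.147, -0.002], 0.95)]
motor_box [([0.776, 0.156, -0.005], 0.86)]
```

View pics/scene0.png

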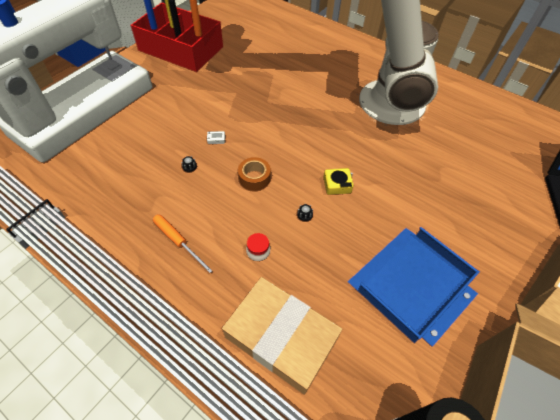

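View pics/side0.png

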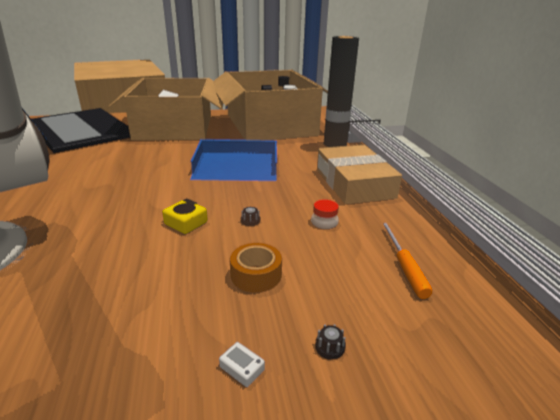

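```bash
cat > h.py <<'E'
from station import *
import numpy as np
def px(cam,u,v,z):
    i=camera_info(cam);f=210/np.tan(np.radians(i['fov_y']/2))
    d=i['rotation']@np.array([(u-i['cx'])/f,(v-i['cy'])/f,1]);o=i['origin']
    return np.round(o+d*(z-o[2])/d[2],3)[:2].tolist()
def st():
    s=sense();R=s['ee_rot'];print('t',s['time_s'],'tcp',np.round(s['tcp_pos'],4),'yaw',round(np.degrees(np.arctan2(R[1,0],R[0,0])),2),'F',np.round(s['wrist_force'],1),'w',round(s['gripper_width'],2),np.round(s['joints'],0))
E
python3 - <<'E'
from h import *
print('cap',px('scene',216,136,.018),px('side',242,360,.015))
print('cap long axis',px('side',222,357,.018),px('side',238,347,.018),px('side',264,363,.018),px('side',246,377,.018))
for p in [(350,283),(410,230)]: print('lip scene',px('scene',*p,0))
for p in [(193,175),(278,177)]: print('lip side',px('side',*p,0))
print('walltop back',px('scene',418,230,.036),px('scene',477,272,.036))
print('jar',px('scene',258,243,.04),px('side',326,208,.04))
print('tm',[px('scene',*p,.034) for p in[(326,172),(350,171),(353,188),(328,190)]])
print('roll',px('scene',254,171,.038),px('side',256,258,.038))
E
```

```text
cap [0.45, -0.31] [0.449, -0.315]
cap long axis [0.425, -0.308] [0.446, -0.297] [0.474, -0.326] [0.45, -0.341]
lip scene [0.593, 0.207]
lip scene [0.387, 0.251]
lip side [0.396, 0.264]
lip side [0.602, 0.219]
walltop back [0.403, 0.267] [0.423, 0.413]
jar [0.654, -0.0] [0.649, -0.016]
tm [[0.385, 0.006], [0.345, 0.053], [0.388, 0.086], [0.431, 0.041]]
roll [0.497, -0.138] [0.492, -0.146]
```

```bash
python3 - <<'E'
from h import *
for p in [(150,90),(45,157),(105,50)]: print(p,px('scene',*p,0.0),px('scene',*p,0.05))
i=camera_info('scene');f=210/np.tan(np.radians(i['fov_y']/2))
for q in [(0.156,-.605,.24),(0.156,-.605,0)]:
    c=i['rotation'].T@(np.array(q)-i['origin']);print(c[:2]/c[2]*f+[i['cx'],i['cy']])
E
```

```text
(150, 90) [0.414, -0.618] [0.45, -0.561]
(45, 157) [0.778, -0.635] [0.791, -0.577]
(105, 50) [0.365, -0.892] [0.404, -0.818]
[199.18807998 -23.22142391]
[209.6166533   52.27990209]
```

Call:
carry_out([
  [0,0,0],
  [0,0,0],
], spin=[0,0], gripper=[30,30])

```text
time_s: 1.15
tcp_pos: [0.1564, -0.6051, 0.2396]
ee_rot: [[-0.25, 0.968, 0.0], [0.968, 0.25, -0.0], [-0.0, 0.0, -1.0]]
wrist_force: [-0.8, 0.3, -0.2]
gripper_width: 0.856
```

Call:
carry_out([
  [0.3,0.5,0],
  [0.6,1.0,0],
  [0.6,1.0,0],
  [0.6,1.0,0],
], spin=[-0.2,-0.4,-0.6,-0.678], gripper=[30,30,30,30])

```text
time_s: 1.65
tcp_pos: [0.239, -0.5214, 0.2399]
ee_rot: [[-0.71, 0.704, 0.0], [0.704, 0.71, -0.0], [-0.001, -0.0, -1.0]]
wrist_force: [0.5, -0.2, 0.2]
gripper_width: 0.405
```

Call:
carry_out([
  [0,0.4,0.4],
  [0,0.8,0.8],
  [0,1.0,0.9],
], spin=[0,0,0], gripper=[30,30,30])

```text
time_s: 2.02
tcp_pos: [0.3086, -0.4489, 0.1469]
ee_rot: [[-0.708, 0.707, -0.004], [0.707, 0.708, 0.004], [0.005, 0.0, -1.0]]
wrist_force: [-0.5, -0.8, -0.1]
gripper_width: 0.301
```

Call:
carry_out([
  [0,0.4,0.3],
  [0,0.8,0.6],
  [0,0.9,0.8],
  [0,0.9,0.8],
], spin=[0,0,0,0], gripper=[30,30,30,30])

```text
time_s: 2.52
tcp_pos: [0.3723, -0.3867, 0.0683]
ee_rot: [[-0.708, 0.706, -0.003], [0.706, 0.708, 0.002], [0.003, -0.001, -1.0]]
wrist_force: [0.1, -0.9, 0.7]
gripper_width: 0.296
```

Call:
carry_out([
  [-0.04,0.3,0.2],
  [-0.04,0.5,0.4],
  [-0.04,0.5,0.44],
  [-0.04,0.5,0.44],
], spin=[0,0,0,0], gripper=[30,30,30,30])

```text
time_s: 3.02
tcp_pos: [0.4106, -0.356, 0.0263]
ee_rot: [[-0.707, 0.708, 0.001], [0.708, 0.707, -0.001], [-0.001, 0.0, -1.0]]
wrist_force: [0.4, 0.7, 0.0]
gripper_width: 0.302
```

```bash
python3 - <<'E'
from h import *
import cv2
st();im=capture('side');cv2.imwrite('pics/side1.png',cv2.resize(im[230:420,130:410,::-1],None,fx=2,fy=2))
E
```

```text
t 3.025 tcp [ 0.4106 -0.356   0.0263] yaw 134.96 F [0.4 0.7 0. ] w 0.3 [-24.  29. -25.   0. -36. -21.]
```

View pics/side1.png

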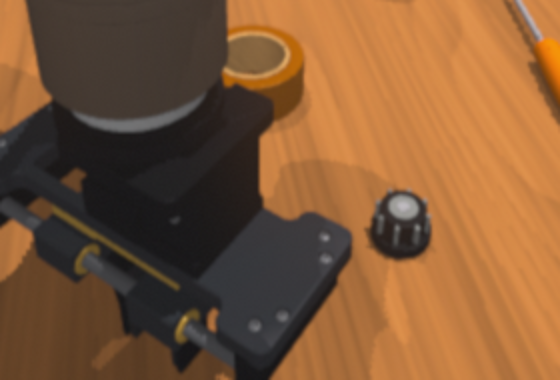

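Call:
carry_out([
  [0,0.1,0.02],
  [0,0.2,0.02],
  [0,0.3,0.02],
  [0,0.4,0.02],
  [0,0.5,0.02],
  [0,0.6,0.02],
  [0,0.7,0.02],
  [0,0.8,0.02],
  [0,0.9,0.02],
  [0,1.0,0.02],
], spin=[0,0,0,0,0,0,0,0,0,0], gripper=[30,30,30,30,30,30,30,30,30,30])

```text
time_s: 4.32
tcp_pos: [0.4819, -0.284, 0.0235]
ee_rot: [[-0.707, 0.707, -0.0], [0.707, 0.707, 0.0], [0.0, 0.0, -1.0]]
wrist_force: [0.3, -0.0, 0.4]
gripper_width: 0.3
```

```bash
python3 - <<'E'
from h import *
import cv2
st();im=capture('scene');cv2.imwrite('pics/scene1.png',cv2.resize(im[80:280,120:400,::-1],None,fx=2,fy=2))
E
```

```text
t 4.325 tcp [ 0.4819 -0.284   0.0235] yaw 134.99 F [ 0.3 -0.   0.4] w 0.3 [-14.  30. -23.  -0. -37. -31.]
```

View pics/scene1.png

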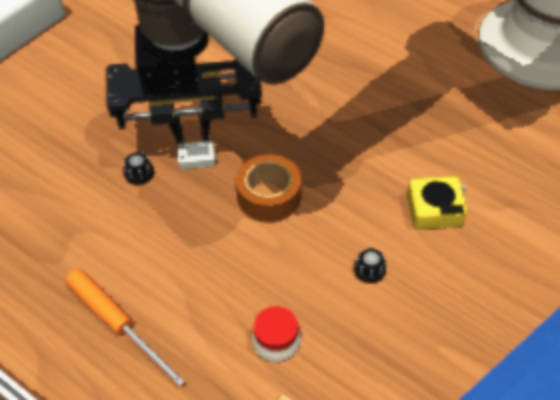

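Call:
carry_out([
  [0,0.1,0],
  [0,0.2,0],
  [0,0.3,0],
  [0,0.4,0],
  [0,0.5,0],
  [0,0.6,0],
  [0,0.7,0],
  [0.01,0.8,0],
  [0.02,0.9,0],
  [0.03,0.99,0],
], spin=[0,0,0,-0.02,-0.05,-0.08,-0.11,-0.15,-0.2,-0.25], gripper=[30,30,30,30,30,30,30,30,30,30])

```text
time_s: 5.62
tcp_pos: [0.5497, -0.2118, 0.0235]
ee_rot: [[-0.833, 0.553, 0.0], [0.553, 0.833, 0.0], [-0.0, 0.0, -1.0]]
wrist_force: [-0.1, -0.4, 1.1]
gripper_width: 0.302
```

Call:
carry_out([
  [0,0.09,0],
  [0.01,0.18,0],
  [0.02,0.27,0],
  [0.03,0.36,0],
  [0.05,0.45,0],
  [0.08,0.54,0],
  [0.11,0.62,0],
  [0.14,0.71,0],
  [0.18,0.78,0],
  [0.22,0.85,0],
  [0.26,0.92,0],
  [0.3,0.985,0],
], spin=[-0.04,-0.09,-0.14,-0.19,-0.26,-0.33,-0.4,-0.46,-0.52,-0.58,-0.64,-0.7], gripper=[30,30,30,30,30,30,30,30,30,30,30,30])

```text
time_s: 7.12
tcp_pos: [0.5791, -0.1132, 0.0235]
ee_rot: [[-0.999, 0.036, -0.0], [0.036, 0.999, 0.0], [0.0, 0.0, -1.0]]
wrist_force: [0.5, 0.8, 0.0]
gripper_width: 0.301
```

```bash
python3 - <<'E'
from h import *
import cv2
st();im=capture('scene');cv2.imwrite('pics/scene2.png',cv2.resize(im[80:280,120:400,::-1],None,fx=2,fy=2))
E
```

```text
t 7.125 tcp [ 0.5791 -0.1132  0.0235] yaw 177.92 F [0.5 0.8 0. ] w 0.3 [  5.  32. -18.  -0. -39.  -7.]
```

View pics/scene2.png

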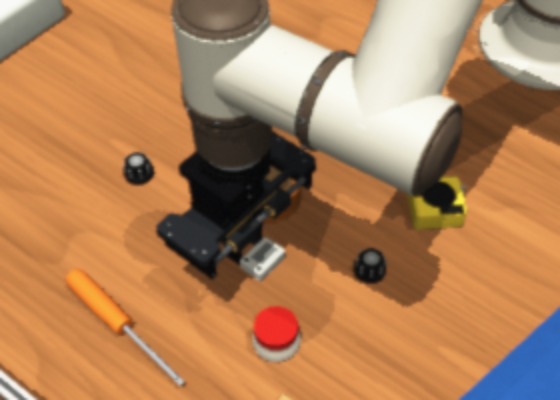

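Call:
carry_out([
  [0.01,0.1,0],
  [0.02,0.2,0],
  [0.03,0.3,0],
  [0.04,0.4,0],
  [0.05,0.5,0],
  [0.06,0.6,0],
  [0.06,0.7,0],
  [0.07,0.8,0],
  [0.07,0.9,0],
  [0.08,1.0,0],
], spin=[-0.02,-0.05,-0.05,-0.05,-0.05,-0.05,-0.05,-0.05,-0.05,-0.05], gripper=[30,30,30,30,30,30,30,30,30,30])

```text
time_s: 8.43
tcp_pos: [0.5751, -0.0128, 0.0235]
ee_rot: [[-1.0, 0.0, 0.0], [0.0, 1.0, 0.0], [-0.0, 0.0, -1.0]]
wrist_force: [-0.2, -0.7, -0.7]
gripper_width: 0.301
```

```bash
python3 - <<'E'
from h import *
import cv2
st();im=capture('scene');cv2.imwrite('pics/scene3.png',im[:,:,::-1])
for q in ['end_cap','plug_a']: print(q,[(np.round(d['centre'],3).tolist(),round(d['p'],2)) for d in spot_point('scene',q)[:4]])
E
```

```text
t 8.425 tcp [ 0.5751 -0.0128  0.0235] yaw 180.0 F [-0.2 -0.7 -0.7] w 0.3 [ 15.  31. -21.   0. -38. -15.]
end_cap [([0.777, 0.156, 0.005], 0.74), ([0.573, 0.012, 0.002], 0.62)]
plug_a [([0.507, 0.024, -0.006], 0.65), ([0.563, -0.307, -0.0], 0.56)]
```

View pics/scene3.png

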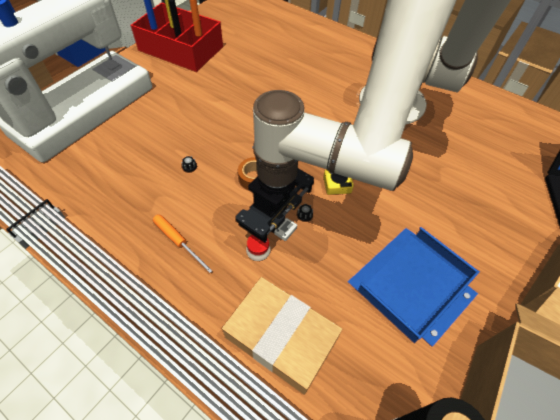

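Call:
carry_out([
  [0,0.1,0],
  [0,0.2,0],
  [0,0.3,0],
  [0,0.4,0],
  [0,0.5,0],
  [0.01,0.6,0],
  [0.02,0.7,0],
  [0.03,0.8,0],
  [0.04,0.9,0],
  [0.05,1.0,0],
], spin=[0,0,0,0,0,0,0,0,0,0], gripper=[30,30,30,30,30,30,30,30,30,30])

```text
time_s: 9.82
tcp_pos: [0.57, 0.0871, 0.0236]
ee_rot: [[-1.0, 0.0, -0.0], [0.0, 1.0, -0.0], [0.0, -0.0, -1.0]]
wrist_force: [0.1, 0.3, 0.6]
gripper_width: 0.305
```

Call:
carry_out([
  [0.01,0.1,0],
  [0.02,0.2,0],
  [0.03,0.3,0],
  [0.04,0.4,0],
  [0.05,0.5,0],
  [0.06,0.6,0],
  [0.07,0.7,-0.01],
  [0.08,0.8,-0.02],
  [0.09,0.9,-0.03],
  [0.1,1.0,-0.03],
], spin=[0,0,0,0,0,0,0,0,0,0], gripper=[30,30,30,30,30,30,30,30,30,30])

```text
time_s: 11.08
tcp_pos: [0.5601, 0.1872, 0.0267]
ee_rot: [[-1.0, 0.0, 0.0], [0.0, 1.0, 0.0], [-0.0, 0.0, -1.0]]
wrist_force: [0.1, -0.7, 0.3]
gripper_width: 0.302
```

```bash
python3 - <<'E'
from h import *
import cv2
st();im=capture('scene');cv2.imwrite('pics/scene4.png',im[:,:,::-1])
for q in ['end_cap']: print(q,[(np.round(d['centre'],3).tolist(),round(d['p'],2)) for d in spot_point('scene',q)[:4]])
E
```

```text
t 11.075 tcp [0.5601 0.1872 0.0267] yaw 179.99 F [ 0.1 -0.7  0.3] w 0.3 [ 34.  32. -18.   0. -40. -34.]
end_cap [([0.556, 0.214, 0.005], 0.54)]
```

View pics/scene4.png

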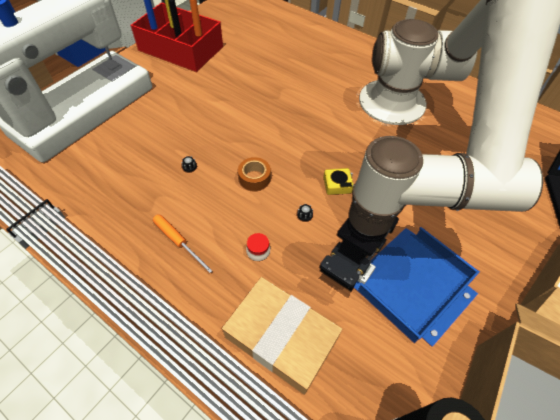

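Call:
carry_out([
  [0.01,0.1,0],
  [0.02,0.2,0],
  [0.03,0.3,0],
  [0.04,0.4,0],
  [0.05,0.5,0],
  [0.05,0.6,0],
  [0.05,0.7,0],
  [0.05,0.8,0],
  [0.05,0.9,0],
  [0.05,1.0,0],
], spin=[0,0,0,0,0,0,0,0,0,0], gripper=[30,30,30,30,30,30,30,30,30,30])

```text
time_s: 12.42
tcp_pos: [0.5551, 0.2871, 0.0265]
ee_rot: [[-1.0, 0.0, -0.0], [0.0, 1.0, -0.0], [0.0, -0.0, -1.0]]
wrist_force: [-0.0, -0.2, 0.2]
gripper_width: 0.3
```

Call:
carry_out([
  [0,0.1,0],
  [0,0.2,0],
  [0,0.3,0],
  [0,0.35,0],
  [0,0.35,0],
], spin=[0,0,0,0,0], gripper=[30,30,30,30,30])

```text
time_s: 13.05
tcp_pos: [0.555, 0.3218, 0.0265]
ee_rot: [[-1.0, -0.0, 0.0], [-0.0, 1.0, 0.0], [-0.0, 0.0, -1.0]]
wrist_force: [0.1, 0.3, 0.1]
gripper_width: 0.301
```

Call:
carry_out([
  [0,-0.1,0],
  [0,-0.3,-0.1],
  [0,-0.5,-0.4],
  [0,-0.5,-0.8],
], spin=[0,0,0,0], gripper=[30,30,30,30])

```text
time_s: 13.55
tcp_pos: [0.5542, 0.2679, 0.107]
ee_rot: [[-1.0, 0.003, -0.003], [0.003, 1.0, -0.002], [0.003, -0.002, -1.0]]
wrist_force: [0.8, 0.6, 0.1]
gripper_width: 0.302
```

```bash
python3 - <<'E'
from h import *
st();im=capture('scene')
for q in ['end_cap','tray','plug_a']: print(q,[(np.round(d['centre'],3).tolist(),round(d['p'],2)) for d in spot_point('scene',q)[:4]])
E
```

```text
t 13.55 tcp [0.5542 0.2679 0.107 ] yaw 179.82 F [0.8 0.6 0.1] w 0.3 [ 41.  28. -10.  -0. -52. -41.]
end_cap [([0.552, 0.351, 0.006], 0.65)]
tray [([0.507, 0.308, 0.001], 0.92)]
plug_a [([0.509, 0.021, -0.008], 0.51), ([0.563, -0.31, -0.002], 0.47)]
```

Call:
carry_out([
  [0.23,-0.5,0],
  [0.46,-1.0,0],
], spin=[0,0], gripper=[30,30])

```text
time_s: 14.0
tcp_pos: [0.5074, 0.1694, 0.1053]
ee_rot: [[-1.0, -0.0, -0.002], [-0.0, 1.0, -0.001], [0.002, -0.001, -1.0]]
wrist_force: [0.7, -0.9, 0.3]
gripper_width: 0.298
```

Call:
carry_out([
  [0,-0.5,0],
  [0,-1.0,0],
], spin=[0,0], gripper=[30,30])

```text
time_s: 14.25
tcp_pos: [0.5076, 0.0692, 0.1059]
ee_rot: [[-1.0, -0.0, -0.002], [-0.0, 1.0, -0.001], [0.002, -0.001, -1.0]]
wrist_force: [1.0, 0.5, -0.3]
gripper_width: 0.297
```

Call:
carry_out([
  [0,-0.5,0],
  [0,-0.95,0],
  [0,-0.95,0.3],
  [0,-0.95,0.6],
  [0,-0.95,0.83],
  [0,-0.95,0.83],
], spin=[0,0,0,0,0,0], gripper=[30,30,30,30,30,30])

```text
time_s: 15.0
tcp_pos: [0.5066, -0.0245, 0.0214]
ee_rot: [[-1.0, 0.001, -0.006], [0.001, 1.0, -0.001], [0.006, -0.001, -1.0]]
wrist_force: [-0.0, -0.2, 1.1]
gripper_width: 0.298
```

Call:
carry_out([
  [0,0.1,0],
  [0,0.2,0],
  [0,0.3,0],
  [0,0.4,0],
  [0,0.5,0],
  [0,0.6,0],
  [0,0.7,0],
  [0,0.8,0],
  [0,0.9,0],
  [0,1.0,0],
], spin=[0,0,0,0,0,0,0,0,0,0], gripper=[30,30,30,30,30,30,30,30,30,30])

```text
time_s: 16.25
tcp_pos: [0.509, 0.0772, 0.0235]
ee_rot: [[-1.0, 0.0, -0.0], [0.0, 1.0, 0.0], [0.0, 0.0, -1.0]]
wrist_force: [-0.0, -0.5, 1.1]
gripper_width: 0.3
```

```bash
python3 - <<'E'
from h import *
import cv2
st();im=capture('scene');cv2.imwrite('pics/scene5.png',im[:,:,::-1])
for q in ['plug_a']: print(q,[(np.round(d['centre'],3).tolist(),round(d['p'],2)) for d in spot_point('scene',q)[:4]])
E
```

```text
t 16.25 tcp [0.509  0.0772 0.0235] yaw 179.99 F [-0.  -0.5  1.1] w 0.3 [ 27.  27. -29.  -0. -34. -27.]
plug_a [([0.511, 0.099, -0.002], 0.7), ([0.565, -0.31, 0.0], 0.59)]
```

View pics/scene5.png

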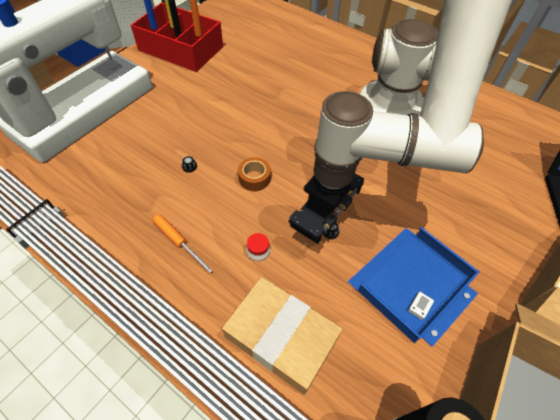

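Call:
carry_out([
  [0.01,0.1,0],
  [0.02,0.2,0],
  [0.03,0.3,0],
  [0.04,0.4,0],
  [0.05,0.5,0],
  [0.06,0.6,0],
  [0.07,0.7,-0.01],
  [0.08,0.8,-0.02],
  [0.09,0.9,-0.03],
  [0.1,1.0,-0.03],
], spin=[0,0,0,0,0,0,0,0,0,0], gripper=[30,30,30,30,30,30,30,30,30,30])

```text
time_s: 17.6
tcp_pos: [0.499, 0.1772, 0.0267]
ee_rot: [[-1.0, 0.0, 0.0], [0.0, 1.0, 0.0], [-0.0, 0.0, -1.0]]
wrist_force: [0.7, -1.0, -0.1]
gripper_width: 0.301
```

Call:
carry_out([
  [0.01,0.1,0],
  [0.02,0.2,0],
  [0.03,0.3,0],
  [0.04,0.4,0],
  [0.05,0.5,0],
  [0.06,0.6,0],
  [0.07,0.7,0],
  [0.08,0.8,0],
  [0.09,0.9,0],
  [0.1,1.0,0],
], spin=[0,0,0,0,0,0,0,0,0,0], gripper=[30,30,30,30,30,30,30,30,30,30])

```text
time_s: 18.85
tcp_pos: [0.489, 0.2772, 0.0266]
ee_rot: [[-1.0, 0.0, -0.0], [0.0, 1.0, 0.0], [0.0, 0.0, -1.0]]
wrist_force: [0.1, -1.0, 0.2]
gripper_width: 0.297
```

Call:
carry_out([
  [0,0.1,0],
  [0,0.2,0],
  [0,0.3,0],
  [0,0.4,0],
  [0,0.4,0],
], spin=[0,0,0,0,0], gripper=[30,30,30,30,30])

```text
time_s: 19.48
tcp_pos: [0.4892, 0.3174, 0.0265]
ee_rot: [[-1.0, -0.001, 0.0], [-0.001, 1.0, 0.0], [-0.0, 0.0, -1.0]]
wrist_force: [-0.3, 0.5, 0.4]
gripper_width: 0.301
```

Call:
carry_out([
  [0,-0.1,0],
  [0,-0.3,-0.1],
  [0,-0.5,-0.4],
  [0,-0.8,-0.8],
  [0,-1.0,-0.8],
], spin=[0,0,0,0,0], gripper=[30,30,30,30,30])

```text
time_s: 20.1
tcp_pos: [0.4905, 0.2151, 0.1104]
ee_rot: [[-1.0, 0.001, 0.006], [0.001, 1.0, 0.004], [-0.006, 0.004, -1.0]]
wrist_force: [0.2, -0.5, -1.5]
gripper_width: 0.301
```

```bash
python3 - <<'E'
from h import *
st();im=capture('scene')
for q in ['end_cap','tray','plug_a']: print(q,[(np.round(d['centre'],3).tolist(),round(d['p'],2)) for d in spot_point('scene',q)[:4]])
E
```

```text
t 20.1 tcp [0.4905 0.2151 0.1104] yaw 179.93 F [ 0.2 -0.5 -1.5] w 0.3 [ 41.  21. -22.   0. -46. -41.]
end_cap [([0.553, 0.353, 0.006], 0.81)]
tray [([0.506, 0.306, -0.001], 0.78)]
plug_a [([0.508, 0.305, 0.004], 0.72), ([0.564, -0.306, -0.0], 0.66), ([0.49, 0.341, 0.002], 0.55)]
```

Call:
carry_out([
  [-0.39,-0.5,0],
  [-0.76,-1.0,0],
], spin=[0,0], gripper=[30,30])

```text
time_s: 20.55
tcp_pos: [0.5653, 0.117, 0.1057]
ee_rot: [[-1.0, -0.003, -0.001], [-0.003, 1.0, -0.001], [0.001, -0.001, -1.0]]
wrist_force: [0.9, 0.9, 0.6]
gripper_width: 0.299
```

Call:
carry_out([
  [0,-0.5,0],
  [0,-1.0,0],
], spin=[0,0], gripper=[30,30])

```text
time_s: 20.8
tcp_pos: [0.5646, 0.0157, 0.105]
ee_rot: [[-1.0, -0.001, -0.002], [-0.001, 1.0, -0.001], [0.002, -0.001, -1.0]]
wrist_force: [1.4, -0.3, 0.1]
gripper_width: 0.299
```

Call:
carry_out([
  [0,-0.5,0],
  [0,-1.0,0],
], spin=[0,0], gripper=[30,30])

```text
time_s: 21.05
tcp_pos: [0.5644, -0.0842, 0.1054]
ee_rot: [[-1.0, -0.001, -0.002], [-0.001, 1.0, -0.0], [0.002, -0.0, -1.0]]
wrist_force: [0.6, 0.7, -0.1]
gripper_width: 0.3
```

Call:
carry_out([
  [0,-0.5,0],
  [0,-1.0,0],
], spin=[0,0], gripper=[30,30])

```text
time_s: 21.3
tcp_pos: [0.5645, -0.1841, 0.1053]
ee_rot: [[-1.0, -0.001, -0.002], [-0.001, 1.0, 0.0], [0.002, 0.0, -1.0]]
wrist_force: [0.4, -0.6, -0.4]
gripper_width: 0.299
```

Call:
carry_out([
  [0,-0.5,0],
  [0,-1.0,0],
], spin=[0,0], gripper=[30,30])

```text
time_s: 21.55
tcp_pos: [0.5645, -0.2841, 0.1051]
ee_rot: [[-1.0, -0.001, -0.002], [-0.001, 1.0, 0.0], [0.002, 0.0, -1.0]]
wrist_force: [1.2, -0.3, 0.8]
gripper_width: 0.301
```

Call:
carry_out([
  [0,-0.5,0],
  [0,-0.74,0],
  [0,-0.74,0],
  [0,-0.74,0],
], spin=[0,0,0,0], gripper=[30,30,30,30])

```text
time_s: 22.05
tcp_pos: [0.5646, -0.3558, 0.1059]
ee_rot: [[-1.0, -0.001, -0.001], [-0.001, 1.0, 0.001], [0.001, 0.001, -1.0]]
wrist_force: [-0.3, -0.1, -0.4]
gripper_width: 0.301
```

Call:
carry_out([
  [0,0,0.3],
  [0,0,0.6],
  [0,0,0.82],
  [0,0,0.82],
  [0,0,0.82],
], spin=[0,0,0,0,0], gripper=[30,30,30,30,30])

```text
time_s: 22.68
tcp_pos: [0.5657, -0.3564, 0.0257]
ee_rot: [[-1.0, -0.002, 0.002], [-0.002, 1.0, -0.001], [-0.002, -0.001, -1.0]]
wrist_force: [1.2, 0.7, 0.1]
gripper_width: 0.302
```

Call:
carry_out([
  [0,0.1,0],
  [0,0.2,0],
  [0,0.3,0],
  [0,0.4,0],
  [0,0.5,0],
  [-0.01,0.6,0],
  [-0.02,0.7,0],
  [-0.03,0.8,0],
  [-0.04,0.9,0],
  [-0.05,1.0,0],
], spin=[0,0,0,0,0,0,0,0,0,0], gripper=[30,30,30,30,30,30,30,30,30,30])

```text
time_s: 23.92
tcp_pos: [0.5697, -0.2564, 0.0246]
ee_rot: [[-1.0, 0.0, 0.0], [0.0, 1.0, -0.0], [-0.0, -0.0, -1.0]]
wrist_force: [-0.7, -1.3, 1.3]
gripper_width: 0.301
```

```bash
python3 - <<'E'
from h import *
st();
for c in ['scene','side']:
  im=capture(c)
  for q in ['plug_a']: print(q,[(np.round(d['centre'],3).tolist(),round(d['p'],2)) for d in spot_point(c,q)[:4]])
E
```

```text
t 23.925 tcp [ 0.5697 -0.2564  0.0246] yaw 179.99 F [-0.7 -1.3  1.3] w 0.3 [ -9.  35. -13.   0. -42.   9.]
plug_a [([0.569, -0.235, -0.001], 0.55), ([0.49, 0.341, 0.0], 0.52)]
plug_a [([0.571, -0.231, -0.003], 0.82), ([0.489, 0.345, 0.007], 0.68)]
```

Call:
carry_out([
  [-0.01,0.1,0],
  [-0.02,0.2,0],
  [-0.03,0.3,0],
  [-0.04,0.4,0],
  [-0.05,0.5,0],
  [-0.06,0.6,0],
  [-0.07,0.7,0],
  [-0.08,0.8,0],
  [-0.08,0.9,0],
  [-0.08,1.0,0],
], spin=[0,0,0,0,0,0,0,0,0,0], gripper=[30,30,30,30,30,30,30,30,30,30])

```text
time_s: 25.38
tcp_pos: [0.5776, -0.1564, 0.0245]
ee_rot: [[-1.0, 0.0, -0.0], [0.0, 1.0, 0.0], [0.0, 0.0, -1.0]]
wrist_force: [-0.5, -1.0, 0.0]
gripper_width: 0.298
```

Call:
carry_out([
  [0,0.1,0],
  [0,0.2,0],
  [0,0.3,0],
  [0,0.4,0],
  [0,0.5,0],
  [0,0.6,0],
  [0,0.7,0],
  [0,0.8,0],
  [0,0.9,0],
  [0,1.0,0],
], spin=[0,0,0,0,0,0,0,0,0,0], gripper=[30,30,30,30,30,30,30,30,30,30])

```text
time_s: 26.62
tcp_pos: [0.5777, -0.0564, 0.0246]
ee_rot: [[-1.0, 0.0, 0.0], [0.0, 1.0, 0.0], [-0.0, 0.0, -1.0]]
wrist_force: [0.2, -0.4, -0.4]
gripper_width: 0.301
```

Call:
carry_out([
  [0,0.1,0],
  [0,0.2,0],
  [0,0.3,0],
  [0,0.4,0],
  [0,0.5,0],
  [0.01,0.6,0],
  [0.01,0.7,0],
  [0.02,0.8,0],
  [0.02,0.9,0],
  [0.03,1.0,0],
], spin=[0,0,0,0,0,0,0,0,0,0], gripper=[30,30,30,30,30,30,30,30,30,30])

```text
time_s: 27.88
tcp_pos: [0.5747, 0.0437, 0.0246]
ee_rot: [[-1.0, 0.0, 0.0], [0.0, 1.0, 0.0], [-0.0, 0.0, -1.0]]
wrist_force: [0.7, -0.0, -0.2]
gripper_width: 0.299
```

```bash
python3 - <<'E'
from h import *
st();
for c in ['scene','side']:
  im=capture(c)
  for q in ['plug_a']: print(q,[(np.round(d['centre'],3).tolist(),round(d['p'],2)) for d in spot_point(c,q)[:4]])
E
```

```text
t 27.875 tcp [0.5747 0.0437 0.0246] yaw 180.0 F [ 0.7 -0.  -0.2] w 0.3 [ 20.  31. -20.   0. -38. -20.]
plug_a [([0.57, 0.066, -0.001], 0.68), ([0.489, 0.341, 0.001], 0.65)]
plug_a [([0.575, 0.073, -0.001], 0.63), ([0.491, 0.344, 0.005], 0.56)]
```

Still nested in the groove; on to the tray.

Call:
carry_out([
  [0.01,0.1,0],
  [0.02,0.2,0],
  [0.03,0.3,0],
  [0.04,0.4,0],
  [0.06,0.5,0],
  [0.07,0.6,0],
  [0.08,0.7,0],
  [0.09,0.8,0],
  [0.1,0.9,0],
  [0.12,1.0,0],
], spin=[0,0,0,0,0,0,0,0,0,0], gripper=[30,30,30,30,30,30,30,30,30,30])

```text
time_s: 29.32
tcp_pos: [0.5627, 0.1436, 0.0246]
ee_rot: [[-1.0, 0.0, 0.0], [0.0, 1.0, 0.0], [-0.0, 0.0, -1.0]]
wrist_force: [0.1, 0.1, -0.3]
gripper_width: 0.301
```

Call:
carry_out([
  [0.01,0.1,-0.01],
  [0.02,0.2,-0.02],
  [0.03,0.3,-0.02],
  [0.04,0.4,-0.02],
  [0.05,0.5,-0.02],
  [0.05,0.6,-0.02],
  [0.05,0.7,-0.02],
  [0.05,0.8,-0.02],
  [0.05,0.9,-0.02],
  [0.05,1.0,-0.02],
], spin=[0,0,0,0,0,0,0,0,0,0], gripper=[30,30,30,30,30,30,30,30,30,30])

```text
time_s: 30.58
tcp_pos: [0.5577, 0.2437, 0.0265]
ee_rot: [[-1.0, 0.0, -0.0], [0.0, 1.0, 0.0], [0.0, 0.0, -1.0]]
wrist_force: [0.5, -0.7, -0.8]
gripper_width: 0.302
```

Call:
carry_out([
  [0,0.1,0],
  [0,0.2,0],
  [0,0.28,0],
  [0,0.28,0],
], spin=[0,0,0,0], gripper=[30,30,30,30])

```text
time_s: 31.08
tcp_pos: [0.5577, 0.2717, 0.0265]
ee_rot: [[-1.0, -0.001, 0.0], [-0.001, 1.0, 0.0], [-0.0, 0.0, -1.0]]
wrist_force: [0.6, 0.3, 0.4]
gripper_width: 0.299
```

Call:
carry_out([
  [0,-0.1,0],
  [0,-0.3,-0.1],
  [0,-0.5,-0.4],
  [0,-0.8,-0.8],
  [0,-1.0,-1.0],
  [0,-1.0,-1.0],
], spin=[0,0,0,0,0,0], gripper=[30,30,30,30,30,30])

```text
time_s: 31.82
tcp_pos: [0.5585, 0.1689, 0.1292]
ee_rot: [[-1.0, 0.003, 0.004], [0.003, 1.0, 0.002], [-0.004, 0.002, -1.0]]
wrist_force: [0.4, 0.5, -0.3]
gripper_width: 0.303
```

Call:
carry_out([
  [0,-0.5,-0.3],
  [0,-1.0,-0.6],
  [0,-1.0,-0.6],
], spin=[0,0,0], gripper=[30,30,30])

```text
time_s: 32.2
tcp_pos: [0.5582, 0.0685, 0.1884]
ee_rot: [[-1.0, 0.004, 0.003], [0.004, 1.0, 0.001], [-0.003, 0.001, -1.0]]
wrist_force: [0.2, -0.3, -0.2]
gripper_width: 0.3
```

```bash
python3 - <<'E'
from h import *
import cv2
st();
for c in ['scene','side']:
  im=capture(c);cv2.imwrite(f'pics/{c}9.png',im[:,:,::-1])
  for q in ['plug_a','end_cap','tray','tape_roll','screw_jar','tape_measure','screwdriver','motor_box']: print(q,[(np.round(d['centre'],3).tolist(),round(d['p'],2)) for d in spot_point(c,q)[:3]])
E
```

```text
t 32.2 tcp [0.5582 0.0685 0.1884] yaw 179.77 F [ 0.2 -0.3 -0.2] w 0.3 [ 24.  18. -13.   0. -59. -24.]
plug_a [([0.489, 0.341, 0.001], 0.84), ([0.557, 0.294, 0.004], 0.64)]
end_cap [([0.552, 0.352, 0.004], 0.89)]
tray [([0.507, 0.305, 0.003], 0.86)]
tape_roll [([0.491, -0.143, 0.004], 0.89)]
screw_jar [([0.649, -0.006, 0.002], 0.6), ([0.776, 0.158, 0.004], 0.44), ([0.553, 0.351, 0.007], 0.24)]
tape_measure [([0.37, 0.038, -0.001], 0.66), ([0.506, 0.305, -0.004], 0.6)]
screwdriver [([0.748, -0.149, -0.001], 0.82)]
motor_box [([0.778, 0.154, 0.003], 0.67)]
plug_a [([0.556, 0.294, -0.001], 0.59), ([0.488, 0.344, 0.004], 0.58)]
end_cap [([0.553, 0.35, 0.005], 0.47)]
tray [([0.508, 0.305, 0.0], 0.63)]
tape_roll [([0.491, -0.14, 0.001], 0.88)]
screw_jar [([0.652, -0.004, 0.003], 0.94)]
tape_measure [([0.38, 0.042, -0.002], 0.61)]
screwdriver [([0.754, -0.15, 0.0], 0.58), ([0.509, 0.308, 0.003], 0.28)]
motor_box [([0.776, 0.155, -0.003], 0.92)]
```

View pics/scene9.png

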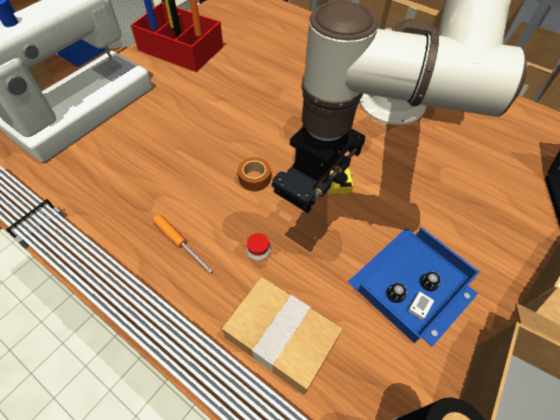

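```bash
python3 -c "
from station import *
print(finish_job())"
```

```text
the job is handed in; nothing more can be done
None
```

All three fittings are in the tray and the job was handed in after about 32 s of the 67 s allowed. I swept the end cap, then the near plug, then the far plug over the lip with the fingertips held 30 % open, only pushing.

**Fittings:** In the last scene and side views, taken just before hand-in, they sat at about these positions:

| Fitting | World x, y (m) | Tray x, y (mm) |
|---|---|---|
| Far plug | 0.557, 0.294 | −3, −48 |
| Near plug | 0.489, 0.342 | +28, +28 |
| End cap | 0.553, 0.351 | +50, −32 |

The tray positions allow for the tray being turned about 12° from the world y axis. All three are well inside the limits.

**Other things on the bench:** The tape roll, screw jar, tape measure, screwdriver and motor box showed no movement beyond the networks' error of about 4 mm. The arm was clear of everything at hand-in, about 0.19 m above the bench. Wrist force readings stayed below about 2 N.

**Disagreements:** The networks gave a few false detections, such as "plug" at the tray centre and "end cap" on the motor box. I ruled these out against the pictures or positions I already knew. The two cameras differed by about 10 mm on the tape measure, just as they did at the start.

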